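# Turn the spice carousel until the salt shaker is at the front

## Robot

A 7-joint arm with a two-finger parallel gripper is mounted at the origin on a cart in front of the work surface, level with it; the furniture and walls round the work are solid. World frame = base frame: x ahead of the robot, y to its left, z up, the work surface at z = 0. Lengths are in mm, angles in rad, forces in N, time in s.
With the tool pointing down it reaches from about 400 to 875 mm from the base axis. Payload 4.4 kg.
Tool frame: the origin (TCP) lies where the fingers leave the gripper's body, on its centre line; the fingertips stand 73 mm ahead of it and the grasp point (between the pads) lies 54 mm ahead of it; z points along the fingers, y is the line along which they close (so a half turn about z gives the same grasp; the last joint's range is limited). The gripper opens to 85 mm and grips with 20 to 120 N. Pads are 22 mm wide; open, the fingers measure 114 mm over their backs; the gripper's body (76 mm by 85 mm) begins 54 mm behind the grasp point. The pads swing forward as they close: fully open they stand 13 mm farther back than shut.
Start: joints at [1.107, 0.628, 0.038, 1.517, -0.027, 0.996, -0.02], TCP at [251.83, -599.248, 303.913] pointing down, gripper open.
Joint ranges: [-3.06, 3.06], [-0.37, 2.12], [-1.25, 1.32], [0.18, 2.47], [-1.1, 4.24], [0.23, 1.98], [-2.94, 2.94]. Speed limits (rad/s): [2.57, 2.57, 3.14, 3.14, 3.14, 3.14, 3.14].

## Interface

Orientations are given as [roll, pitch, yaw] about the fixed x, y, z axes, in that order (R = Rz(yaw) Ry(pitch) Rx(roll)).
In Python, from cell import ctrl gives the robot as it stands.
- The arm moves only by the tool send_rows, never from a script. Its argument "rows" is a list that holds one entry, the list of rows, each a list of 6 numbers: the shift along the tool's x, y, z in cm, then the turn, a rotation vector about the tool's x, y, z in rad. In form: [[[tx, ty, tz, wx, wy, wz], ...]]. A call has 1 to 10 rows; each row is the pose to reach, as a shift and turn from the pose commanded when the call began, along the tool's axes at that moment; what a row does not reach only later rows make up. A row lasts 1/10 s, in which the tool goes at most 50 mm and 8.59 degrees, less where a joint would pass 70% of its speed; a pose out of reach is approached as far as the arm can. A call with a gripper value outside its range is refused whole. "grip" is the closure in counts, from 0 (fully open) to 255 (shut), set as the call begins (left out, the last holds). The fingers move at their own pace and stop on an object; the grip force is fixed at half the most. Time passes only in rows, so rows that repeat a pose let the fingers close. It gives the time, the measured TCP pose, the force, the opening and the grip force at its end, in the units of the state.
- ctrl.read_state(): the state, without advancing time (a new reading comes with each control period).
- ctrl.get_image(name): name is "side" or "top"; returns a dict with "pixels" (480x640x3 uint8, red, green, blue), "fx", "fy", "cx", "cy" (pixels), "extrinsics" (4x4, takes a point from camera to world coordinates). Camera axes: x right, y up, looking along -z (the intrinsics and any distortion apply to the point x, -y, -z); pixel columns grow to the right and rows downward; lengths in mm; the calibration is good to about 2 mm. A picture is of the moment at which its call begins. There is no depth.
- ctrl.finish_job(): hands the job in; it is judged then, once.
The state is a dict: "clock": time; "qpos": joint angles; "qd": joint speeds; "tau": joint torques, N m; "eef_pos": TCP position; "tool_rot": TCP orientation; "force": force on the tool from outside, world axes, zero at the start; "torque": the same for the moment, N m; "width": finger opening in mm; "gripper_force": force on a finger pad.
Only numpy, scipy, OpenCV 4.12 (cv2) and the standard library are available. Lean on these libraries where they do the work, as an engineer would, in place of code of your own. Each camera call takes 0.05 s, during which the arm holds its last target. There are 200 camera calls.

## Task

Turn the spice carousel by gently pushing the lugs on its rim with the fingertips, without gripping them, until the salt shaker stands squarely at the front, in line with the metal tongue of the carousel's foot, then take the hand away. Do not touch, lift or tip anything standing on the carousel, and leave everything around it where it is.

Things in the scene. Friction and masses are not known exactly. Their poses are not given: they have to be found in the camera images.
- carousel_base: fixed round metal foot of the spice carousel, 136 mm across, 10 mm high; it cannot shift. Origin: on the turning axis, centre of its underside, on top of the wooden board (18 mm above the work surface z = 0); z up; its own -x is the front, roughly towards the robot, where its metal tongue sticks out
- front_mark (a point): on top of the rounded end (30 mm across) of the flat metal tongue that reaches out from under the disc at the front, 8 mm high, to 150 mm from the axis; this point is 135 mm from the axis, 8 mm above the board
- carousel_disc: dark wooden disc of the carousel, turning about its z (up) only, more than a full turn free either way. Origin: on the axis, at board height; its own -x points to the salt shaker. 200 mm across, top 22 mm above the board, five collars 52 mm inside, 10 mm high, centres 54 mm from the axis, 72 degrees apart, one empty. Stiff bearing (0.12 N m, 1 N at a lug): it stops where it is left
- lug_0 (a point): top of the lug beside the salt shaker, 120 mm from the axis, 58 mm above the board; turns with the disc. Five such upright wooden lugs stand on the rim, one straight outside each collar (72 degrees apart); each reaches from 100 to 138 mm from the axis, is 10 mm thick along the rim, and spans 14 to 58 mm above the board
- salt_shaker: glass salt shaker with a domed grey metal top, 44 mm across, 90 mm high, loose in a collar of the disc; origin: centre of its underside (22 mm above the board), z up
- spice_jar_a: spice jar with a green lid, 46 mm across, 106 mm high, loose in a collar of the disc; origin: centre of its underside
- spice_jar_b: a second spice jar just like it, in another collar; origin: centre of its underside
- dropper_bottle: small brown bottle with a black dropper top, 34 mm across, 102 mm high, loose in a collar; origin: centre of its underside
- garlic: garlic bulb, 52 mm, on the board behind the carousel; origin: centre of its underside
- tea_box: small red carton, 39x57x28 mm, on the board behind the carousel; origin: centre of its underside
- tomato: small tomato, 31 mm, on the board behind the carousel; origin: centre of its underside
- mug: spotted mug, 87 mm across, 97 mm high, on the cooker at the left; origin: centre of its underside
- tin: food tin, 75 mm across, 110 mm high, on the cooker; origin: centre of its underside
- pepper_mill: wooden pepper mill, 58 mm across, 170 mm high, on the cooker; origin: centre of its underside
- kettle: kettle, 152x197x214 mm, on the left front burner; origin: centre of its underside
Not all that is in view belongs to the job. Leave any orange look-alike of the dropper_bottle alone.

How it is judged (in metres and radians):
At the end, for the whole second after the job is handed in: The salt shaker stands upright in its collar at the front, its centre within 9 mm to either side of the line from the axis to the tongue, and the lug beside it within 16.5 mm (about 8 degrees) of the same line; the disc is at rest and the other three containers stand upright in their collars (x of salt_shaker in the frame of carousel_base below -0.04 m and y of salt_shaker in the frame of carousel_base between -0.009 and 0.009 m and x of lug_0 in the frame of carousel_base below -0.1 m and y of lug_0 in the frame of carousel_base between -0.0165 and 0.0165 m and angle between each of salt_shaker, spice_jar_a, spice_jar_b, dropper_bottle's own z axis and vertical below 0.1 rad and angular speed of carousel_disc below 0.05 rad/s); the robot touches nothing.
It fails at once if the robot touches something standing on the carousel (contact force between any of the arm, the fingers and salt_shaker above 0.5 N or contact force between any of the arm, the fingers and spice_jar_a above 0.5 N or contact force between any of the arm, the fingers and spice_jar_b above 0.5 N or contact force between any of the arm, the fingers and dropper_bottle above 0.5 N).
It fails at once if something on the carousel is lifted or leaves its collar (height (world z) of any of salt_shaker, spice_jar_a, spice_jar_b, dropper_bottle above 0.055 m or horizontal distance between any of salt_shaker, spice_jar_a, spice_jar_b, dropper_bottle and carousel_base above 0.075 m).
It fails at once if something on the carousel is tipped (angle between any of salt_shaker, spice_jar_a, spice_jar_b, dropper_bottle's own z axis and vertical above 0.3 rad).
It fails at once if something around the carousel is moved (distance of any of garlic, tea_box, tomato, mug, tin, pepper_mill, kettle from where it was at the start of the episode above 0.02 m).
It fails at once if the carousel is gripped or shoved hard (contact force between the fingers and carousel_disc above 18 N).
It also fails if it takes over 64 s, if anything falls off the work surface, if the arm or the gripper's body presses on something with over 40 N, if the wrist force passes 120 N, or if a joint passes its speed limit or range.

## Working session

There is one attempt and no reset: what is moved stays moved. The work goes in short steps, Python scripts to look and compute and a tool call to move; the robot and the scene stay as the last step left them, time stands still between calls to the robot, and variables do not carry over. Pictures are saved under pics/ and viewed, at most 10 in all, crops included, and the job is handed in when it is done.

Besides the shell and the picture viewer there is one more tool, called after "Emit:" by a JSON object that holds its "op" and its "data", one argument or row to a line. send_rows: Moves the arm, as the interface text tells. Its arguments: {"type":"object","properties":{"rows":{"type":"array","items":{"type":"array","items":{"type":"array","items":{"type":"number"}}}},"grip":{"type":"number"}},"required":["rows"]}

```bash
mkdir -p pics; cat > h.py <<'E'
import numpy as np, cv2
from cell import ctrl
def cam(n,save=None):
    d=ctrl.get_image(n)
    if save: cv2.imwrite('pics/'+save,d['pixels'][:,:,::-1])
    return d
def ray(d,u,v,z):
    E=np.array(d['extrinsics']); r=E[:3,:3]@np.array([(u-d['cx'])/d['fx'],-(v-d['cy'])/d['fy'],-1])
    o=E[:3,3]; return o+r*(z-o[2])/r[2]
def proj(d,p):
    E=np.array(d['extrinsics']); q=E[:3,:3].T@(np.array(p)-E[:3,3])
    return d['cx']+d['fx']*q[0]/-q[2], d['cy']-d['fy']*q[1]/-q[2]
E
python3 - <<'E'
from h import *
for n in('top','side'):
    d=cam(n,n+'0.png'); print({k:(np.round(d[k],3).tolist()) for k in d if k!='pixels'})
print(ctrl.read_state())
E
```

```text
{'fx': 583.887, 'fy': 583.887, 'cx': 318.309, 'cy': 238.6, 'extrinsics': [[-0.009, 0.991, -0.135, 445.253], [-1.0, -0.009, 0.001, 34.984], [0.0, 0.135, 0.991, 1263.112], [0.0, 0.0, 0.0, 1.0]]}
{'fx': 456.829, 'fy': 456.829, 'cx': 320.037, 'cy': 243.015, 'extrinsics': [[-0.947, 0.103, -0.306, 279.438], [-0.322, -0.345, 0.882, 1004.494], [-0.015, 0.933, 0.36, 448.523], [0.0, 0.0, 0.0, 1.0]]}
{'clock': 0.1, 'qpos': array([ 1.10721386,  0.6292641 ,  0.03846622,  1.51825851, -0.0269748 ,
        0.99628249, -0.01998195]), 'qd': array([-0.00191069, -0.00321796, -0.00143577, -0.00127779, -0.00082226,
       -0.00188803, -0.00030004]), 'tau': array([ 2.93591176e-03, -5.64535654e+01,  1.23052832e+00, -1.93971652e+01,
        1.13113591e-02,  5.50671044e-03, -1.43271166e-05]), 'eef_pos': array([ 251.64182254, -598.850416  ,  303.07758258]), 'tool_rot': array([-3.13989946e+00,  5.09875638e-05,  3.97797128e-01]), 'force': array([ 0.08354975, -0.26039168, -0.55434157]), 'torque': array([ 0.0306661 , -0.04232923, -0.01136217]), 'gripper_force': 0.0, 'width': 85.3512576751446}
```

View pics/top0.png

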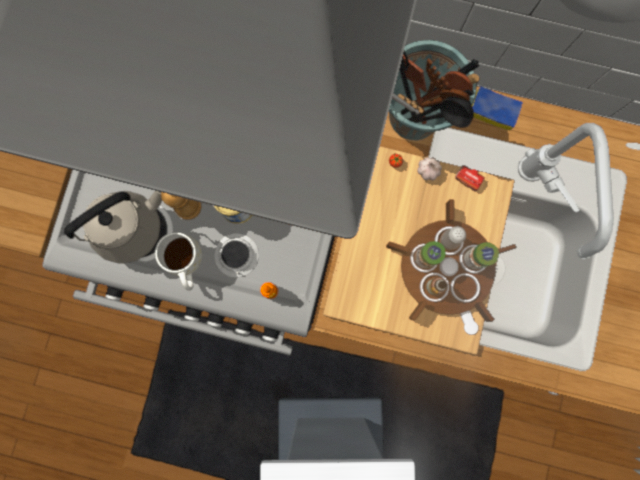

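View pics/side0.png

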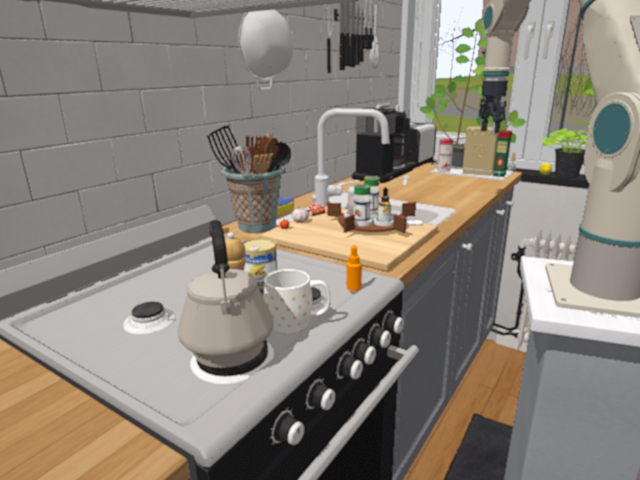

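The top view shows the carousel near (449,268), with its tongue at about (470,323). The lugs are at about (450,212), (398,247), (418,312), (485,312) and (508,248). Possible salt shakers are the grey dome at (456,237) and the grey item at the hub (449,268). The orange bottle on the cooker (269,290) is a decoy. I'll check with a close crop.

```bash
python3 - <<'E'
import cv2
a=cv2.imread('pics/top0.png')[190:340,370:530]
cv2.imwrite('pics/c1.png',cv2.resize(a,None,fx=4,fy=4,interpolation=cv2.INTER_CUBIC))
E
```

```text
(no output)
```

View pics/c1.png

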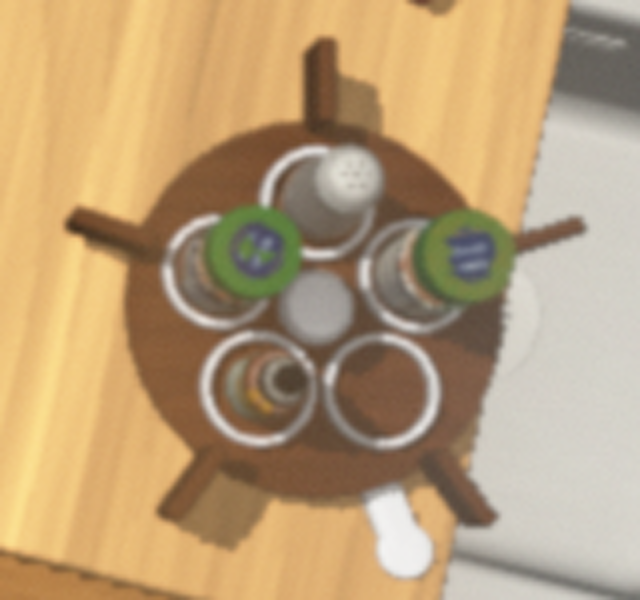

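```bash
python3 - <<'E'
from h import *
d=cam('top')
f=lambda c,z: ray(d,370+(c[0]+.5)/4-.5,190+(c[1]+.5)/4-.5,z)[:2]
col=[(320,203),(220,271),(259,388),(382,390),(418,273)]
P=np.array([f(c,50) for c in col]); C=P.mean(0); print('axis',C)
for p in P-C: print(np.hypot(*p),np.degrees(np.arctan2(p[1],p[0])))
t=f((404,553),26)-C; print('tongue',t,np.hypot(*t),np.degrees(np.arctan2(t[1],t[0])))
for c in [(320,42),(75,225),(178,510),(482,516),(580,224)]:
    p=f(c,74)-C; print('lug',np.hypot(*p),np.degrees(np.arctan2(p[1],p[0])))
E
```

```text
axis [ 550.95233036 -239.61550127]
53.46826594149297 -2.371655445602447
54.48497046833038 70.5985681457434
54.351168843220556 142.3197351002794
54.050475272727844 -145.65107960948447
54.349107387959045 -72.74774549273815
tongue [-128.67616274  -44.39189022] 136.1183116783421 -160.96611711914298
lug 134.46578593403336 -0.023260373100778095
lug 135.43948217252833 72.81101400166946
lug 132.9038712578607 142.40911028481096
lug 131.31026554149668 -146.65576663569945
lug 135.20164399122237 -73.5849992282837
```

```bash
cat >> h.py <<'E'
from scipy.spatial.transform import Rotation as Ro
C=np.array([551.,-239.6]); RT=Ro.from_euler('xyz',[np.pi,-0.26,0])
def rows(tips,RT=RT):
    "rows (cm, rad) from the present pose that put the fingertips at tips"
    s=ctrl.read_state(); p=s['eef_pos']; R=Ro.from_euler('xyz',s['tool_rot'])
    w=(R.inv()*RT).as_rotvec()
    for t in tips:
        q=np.array(t)-73*RT.as_matrix()[:,2]
        print(np.round(np.r_[R.inv().apply(q-p)/10,w],2).tolist())
def arc(a,r=130,z=55): return [*(C+r*np.array([np.cos(np.radians(a)),np.sin(np.radians(a))])),z]
E
python3 -c "
from h import *
print(arc(-122)); rows([arc(-122,135,200)])"
```

```text
[np.float64(482.11049564968334), np.float64(-349.84625250033537), 55]
[28.75, -14.47, 3.29, -0.05, 0.26, 0.4]
```

Emit:
{"op": "send_rows", "data": {
  "rows": [
    [[4.8,-2.4,0.5,-0.01,0.04,0.07],[9.6,-4.8,1.1,-0.02,0.09,0.13],[14.4,-7.2,1.6,-0.03,0.13,0.2],[19.2,-9.6,2.2,-0.03,0.17,0.27],[24,-12,2.7,-0.04,0.22,0.33],[28.75,-14.5,3.3,-0.05,0.26,0.4],[28.75,-14.5,3.3,-0.05,0.26,0.4],[28.75,-14.5,3.3,-0.05,0.26,0.4],[28.75,-14.5,3.3,-0.05,0.26,0.4],[28.75,-14.5,3.3,-0.05,0.26,0.4]]
  ],
  "grip": 255
}}

```text
clock: 1.15
eef_pos: [459.8, -355.8, 270.9]
tool_rot: [-3.14, -0.263, -0.007]
force: [-0.1, -0.6, -0.7]
width: -0.3
gripper_force: 0.0
```

```bash
python3 -c "
from h import *
d=cam('top','t1.png'); s=ctrl.read_state(); print(s['eef_pos'],s['tool_rot'],s['width'],s['force'])
a=d['pixels'][150:390,330:570,::-1]; cv2.imwrite('pics/t1c.png',cv2.resize(a,None,fx=2.5,fy=2.5))
rows([arc(-122,135,55)])"
```

```text
[ 459.70436104 -355.9144543   270.97258131] [-3.13956925 -0.26265302 -0.00745581] 0.1441275994134012 [0.26859143 0.24593009 0.14212798]
[-3.68, -0.16, 14.07, -0.0, -0.0, -0.01]
```

View pics/t1c.png

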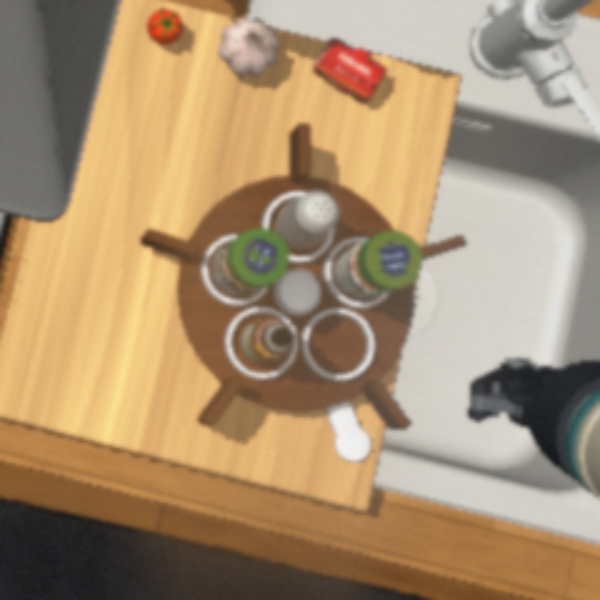

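The hand is to the right of the front-right lug (crop 388,405), with its tip near crop (482,400) as computed. The path below it is clear, so I'll lower.

Emit:
{"op": "send_rows", "data": {
  "rows": [
    [[-0.9,0,3.5,0,0,0],[-1.8,0,7,0,0,0],[-2.8,-0.1,10.5,0,0,0],[-3.7,-0.1,14.1,0,0,0],[-3.7,-0.1,14.1,0,0,0],[-3.7,-0.1,14.1,0,0,0]]
  ]
}}

```text
clock: 1.8
eef_pos: [460.1, -353.6, 123.4]
tool_rot: [-3.137, -0.26, -0.008]
force: [1.5, 0.2, -0.4]
width: -0.1
gripper_force: 0.0
```

```bash
python3 -c "
from h import *
print(ctrl.read_state()['eef_pos'],ctrl.read_state()['force'])
rows([arc(-122-4*i) for i in range(1,11)])"
```

```text
[ 460.13548975 -353.59262813  123.37733931] [ 1.49036223  0.18801442 -0.43965358]
[-0.37, -0.88, -0.32, -0.0, -0.0, -0.01]
[-1.06, -1.43, -0.5, -0.0, -0.0, -0.01]
[-1.72, -2.04, -0.67, -0.0, -0.0, -0.01]
[-2.33, -2.68, -0.83, -0.0, -0.0, -0.01]
[-2.9, -3.38, -0.98, -0.0, -0.0, -0.01]
[-3.42, -4.11, -1.12, -0.0, -0.0, -0.01]
[-3.89, -4.87, -1.24, -0.0, -0.0, -0.01]
[-4.31, -5.67, -1.35, -0.0, -0.0, -0.01]
[-4.68, -6.5, -1.44, -0.0, -0.0, -0.01]
[-4.98, -7.35, -1.52, -0.0, -0.0, -0.01]
```

Emit:
{"op": "send_rows", "data": {
  "rows": [
    [[-0.4,-0.9,-0.3,0,0,0],[-1.1,-1.4,-0.5,0,0,0],[-1.7,-2.0,-0.7,0,0,0],[-2.3,-2.7,-0.8,0,0,0],[-2.9,-3.4,-1.0,0,0,0],[-3.4,-4.1,-1.1,0,0,0],[-3.9,-4.9,-1.2,0,0,0],[-4.3,-5.7,-1.3,0,0,0],[-4.7,-6.5,-1.4,0,0,0],[-5.0,-7.3,-1.5,0,0,0]]
  ]
}}

```text
clock: 2.8
eef_pos: [417.6, -288.4, 140.8]
tool_rot: [-3.122, -0.242, -0.005]
force: [0.3, -1.3, -0.3]
width: 0.3
gripper_force: 0.5
```

```bash
python3 -c "
from h import *
d=cam('top')
a=d['pixels'][150:390,330:570,::-1]; cv2.imwrite('pics/t2c.png',cv2.resize(a,None,fx=2.5,fy=2.5))
print(ctrl.read_state()['eef_pos'],ctrl.read_state()['force'])
rows([arc(-162-4*i) for i in range(1,11)])"
```

```text
[ 417.4698176  -286.84857571  140.98436172] [-0.52330981  0.91340448  2.48714851]
[-1.48, -1.55, 1.26, -0.02, 0.02, -0.0]
[-1.67, -2.44, 1.23, -0.02, 0.02, -0.0]
[-1.79, -3.33, 1.22, -0.02, 0.02, -0.0]
[-1.86, -4.24, 1.23, -0.02, 0.02, -0.0]
[-1.86, -5.15, 1.24, -0.02, 0.02, -0.0]
[-1.8, -6.05, 1.28, -0.02, 0.02, -0.0]
[-1.68, -6.95, 1.33, -0.02, 0.02, -0.0]
[-1.5, -7.84, 1.39, -0.02, 0.02, -0.0]
[-1.26, -8.71, 1.47, -0.02, 0.02, -0.0]
[-0.96, -9.56, 1.56, -0.02, 0.02, -0.0]
```

View pics/t2c.png

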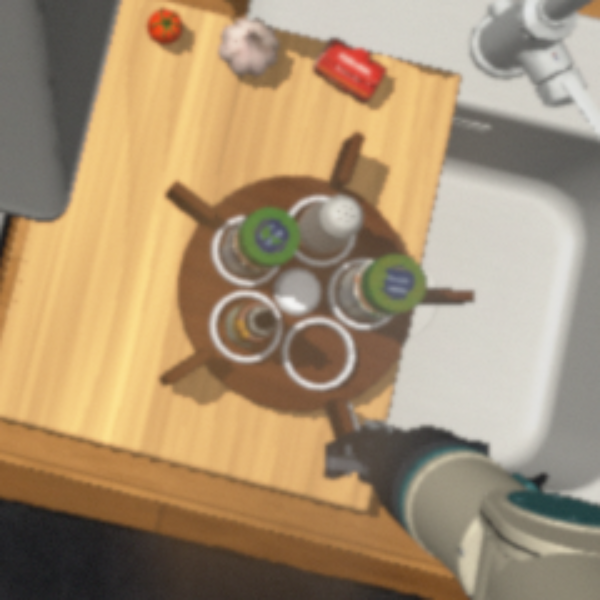

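The lug has been pushed about 22°, with the finger against it near crop (345,440). The hand rose to z=141, so the arm must be near a joint limit. I'll check the joints.

```bash
python3 -c "
from h import *
print(np.round(ctrl.read_state()['qpos'],3))"
```

```text
[ 0.581  0.669  0.078  2.182 -1.099  0.234  0.134]
```

```bash
cat >> h.py <<'E'
def vrows(ang,r=133,z=57):
    "vertical tool, tool x radial; ang list of (finger angle deg[, r, z])"
    s=ctrl.read_state(); p=s['eef_pos']; R=Ro.from_euler('xyz',s['tool_rot'])
    print(np.round(p,1),np.round(s['force'],1),np.round(s['qpos'],2),s['clock'])
    for e in ang:
        a,rr,zz=(e if np.ndim(e) else (e,r,z))
        T=Ro.from_euler('xyz',[np.pi,0,np.radians((a%360)-180)])
        q=np.array(arc(a,rr,zz))+[0,0,73]
        print(np.round(np.r_[R.inv().apply(q-p)/10,(R.inv()*T).as_rotvec()],2).tolist())
E
python3 -c "
from h import *
vrows([(-154,138,70),(-154,135,57)])"
```

```text
[ 417.5 -286.8  141. ] [-0.5  0.9  2.5] [ 0.58  0.67  0.08  2.18 -1.1   0.23  0.13] 2.85
[0.97, 1.32, 0.0, 0.03, -0.24, -0.45]
[0.92, 1.22, 1.33, 0.03, -0.24, -0.45]
```

Emit:
{"op": "send_rows", "data": {
  "rows": [
    [[0.4,0.6,0,0.01,-0.06,-0.1],[0.8,1.0,0,0.01,-0.12,-0.2],[1.0,1.3,0,0.02,-0.18,-0.3],[1.0,1.3,0,0.03,-0.24,-0.45],[1.0,1.3,0,0.03,-0.24,-0.45],[0.9,1.2,0.7,0.03,-0.24,-0.45],[0.9,1.2,1.3,0.03,-0.24,-0.45],[0.9,1.2,1.3,0.03,-0.24,-0.45],[0.9,1.2,1.3,0.03,-0.24,-0.45]]
  ]
}}

```text
clock: 3.75
eef_pos: [428.9, -300.8, 129.6]
tool_rot: [3.137, -0.001, 0.447]
force: [0.2, -0.7, -0.4]
width: 0.2
gripper_force: 0.0
```

```bash
python3 -c "
from h import *
vrows([-154-4*i for i in range(1,11)])"
```

```text
[ 428.9 -300.8  129.6] [ 0.2 -0.7 -0.4] [ 0.28  0.77  0.42  2.02 -0.65  0.49  0.06] 3.75
[0.38, -1.08, -0.05, 0.0, -0.0, 0.06]
[0.47, -2.0, -0.05, 0.0, -0.0, 0.13]
[0.63, -2.92, -0.06, 0.0, -0.0, 0.2]
[0.85, -3.82, -0.06, 0.0, -0.0, 0.27]
[1.13, -4.71, -0.07, 0.0, -0.0, 0.34]
[1.47, -5.57, -0.07, 0.0, -0.0, 0.41]
[1.87, -6.41, -0.07, 0.0, -0.0, 0.48]
[2.33, -7.21, -0.08, 0.0, -0.0, 0.55]
[2.84, -7.99, -0.08, 0.0, -0.0, 0.62]
[3.41, -8.72, -0.08, 0.0, -0.0, 0.69]
```

Emit:
{"op": "send_rows", "data": {
  "rows": [
    [[0.4,-1.1,0,0,0,0.06],[0.5,-2.0,0,0,0,0.13],[0.6,-2.9,0,0,0,0.2],[0.85,-3.8,0,0,0,0.27],[1.1,-4.7,0,0,0,0.34],[1.5,-5.6,0,0,0,0.41],[1.9,-6.4,0,0,0,0.48],[2.3,-7.2,0,0,0,0.55],[2.8,-8.0,0,0,0,0.62],[3.4,-8.7,0,0,0,0.69]]
  ]
}}

```text
clock: 4.75
eef_pos: [421.9, -208.0, 129.7]
tool_rot: [3.137, -0.005, -0.246]
force: [-0.7, -0.3, 0.7]
width: 0.1
gripper_force: 0.6
```

```bash
python3 -c "
from h import *
vrows([-194-4*i for i in range(1,11)])
d=cam('top')
a=d['pixels'][150:390,330:570,::-1]; cv2.imwrite('pics/t3c.png',cv2.resize(a,None,fx=2.5,fy=2.5))"
```

```text
[ 421.9 -208.   129.7] [-0.7 -0.3  0.7] [ 0.03  0.76  0.56  2.16 -0.94  0.47 -0.48] 4.75
[0.02, -0.98, -0.04, 0.0, -0.01, 0.07]
[0.12, -1.9, -0.04, 0.0, -0.01, 0.14]
[0.28, -2.82, -0.04, 0.0, -0.01, 0.21]
[0.5, -3.72, -0.05, 0.0, -0.01, 0.28]
[0.79, -4.6, -0.05, 0.0, -0.01, 0.35]
[1.13, -5.46, -0.05, 0.0, -0.01, 0.42]
[1.54, -6.3, -0.05, 0.0, -0.01, 0.49]
[2.0, -7.1, -0.05, 0.0, -0.01, 0.56]
[2.52, -7.87, -0.05, 0.0, -0.01, 0.63]
[3.09, -8.61, -0.05, 0.0, -0.01, 0.7]
```

View pics/t3c.png

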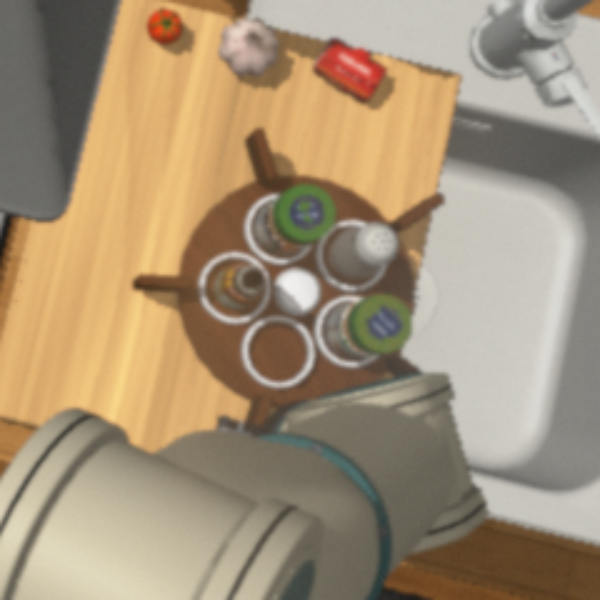

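The front lug has moved on and the salt shaker is now at crop (352,257), about −57°. I'll continue in smaller steps and watch q5.

Emit:
{"op": "send_rows", "data": {
  "rows": [
    [[0.0,-1.0,0,0,0,0.07],[0.1,-1.9,0,0,0,0.14],[0.3,-2.8,0,0,0,0.21],[0.5,-3.7,0,0,0,0.28],[0.8,-4.6,0,0,0,0.35]]
  ]
}}

```text
clock: 5.3
eef_pos: [440.8, -165.2, 129.4]
tool_rot: [3.139, -0.006, -0.594]
force: [-1.3, -1.5, 1.9]
width: 0.4
gripper_force: 0.7
```

```bash
python3 -c "
from h import *
vrows([-214-4*i for i in range(1,6)])"
```

```text
[ 440.8 -165.2  129.4] [-1.3 -1.5  1.9] [-0.13  0.79  0.65  2.16 -1.02  0.53 -0.84] 5.3
[0.03, -0.92, -0.06, 0.0, -0.01, 0.07]
[0.13, -1.85, -0.06, 0.0, -0.01, 0.14]
[0.29, -2.76, -0.06, 0.0, -0.01, 0.21]
[0.51, -3.66, -0.06, 0.0, -0.01, 0.28]
[0.8, -4.55, -0.06, 0.0, -0.01, 0.35]
```

Emit:
{"op": "send_rows", "data": {
  "rows": [
    [[0.0,-0.9,0,0,0,0.07],[0.1,-1.85,0,0,0,0.14]]
  ]
}}

```text
clock: 5.5
eef_pos: [452.0, -150.4, 129.4]
tool_rot: [3.14, -0.006, -0.734]
force: [-0.0, -0.1, 2.2]
width: -0.2
gripper_force: 0.6
```

```bash
python3 -c "
from h import *
vrows([(-221,135,57),(-218,138,100),(-216,140,160),(-216,140,230),(180,140,230),(-138,145,230)])"
```

```text
[ 452.  -150.4  129.4] [-0.  -0.1  2.2] [-0.18  0.81  0.69  2.15 -1.04  0.56 -1.01] 5.5
[-0.17, 0.24, -0.06, 0.0, -0.01, -0.02]
[-0.41, 0.97, -4.36, 0.0, -0.01, -0.07]
[-0.53, 1.48, -10.36, 0.0, -0.01, -0.11]
[-0.49, 1.49, -17.36, 0.0, -0.01, -0.11]
[3.04, 9.39, -17.33, 0.0, -0.01, -0.73]
[11.93, 14.44, -17.27, 0.01, -0.0, -1.47]
```

Emit:
{"op": "send_rows", "data": {
  "rows": [
    [[-0.2,0.3,0,0,0,-0.02],[-0.4,1.0,-4.4,0,0,-0.07],[-0.5,1.5,-8.5,0,0,-0.1],[-0.5,1.5,-13,0,0,-0.1],[-0.5,1.5,-17.3,0,0,-0.1]]
  ]
}}

```text
clock: 6.0
eef_pos: [436.7, -158.0, 303.9]
tool_rot: [3.14, -0.005, -0.63]
force: [2.1, 0.2, -0.4]
width: -0.2
gripper_force: 0.0
```

```bash
python3 -c "
from h import *
vrows([(-200,145,230),(-180,145,230),(-160,145,230),(-138,145,230)])"
```

```text
[ 436.7 -158.   303.9] [ 2.1  0.2 -0.4] [-0.4   0.55  1.03  2.03 -0.61  0.89 -1.23] 6.0
[0.11, 3.88, 0.1, 0.0, -0.01, -0.28]
[2.32, 8.41, 0.12, 0.0, -0.0, -0.63]
[5.95, 11.9, 0.14, 0.0, -0.0, -0.98]
[11.05, 14.05, 0.17, 0.01, -0.0, -1.36]
```

Emit:
{"op": "send_rows", "data": {
  "rows": [
    [[0.1,2,0,0,0,-0.14],[0.1,3.9,0,0,0,-0.28],[1.2,6.1,0,0,0,-0.42],[2.3,8.4,0,0,0,-0.56],[4,10,0,0,0,-0.7],[6,11.9,0,0,0,-0.84],[8.5,13,0,0,0,-0.98],[11,14,0,0,0,-1.12],[11,14,0,0,0,-1.26],[11,14,0,0,0,-1.36]]
  ]
}}

```text
clock: 7.0
eef_pos: [443.1, -336.6, 302.9]
tool_rot: [3.135, 0.001, 0.735]
force: [-0.9, 0.3, -0.4]
width: 0.0
gripper_force: 0.0
```

```bash
python3 -c "
from h import *
vrows([(-138,140,57)])
d=cam('top')
a=d['pixels'][150:390,330:570,::-1]; cv2.imwrite('pics/t4c.png',cv2.resize(a,None,fx=2.5,fy=2.5))"
```

```text
[ 443.1 -336.6  302.9] [-0.9  0.3 -0.4] [ 0.24  0.55  0.55  1.8  -0.36  0.89  0.12] 7.0
[0.51, -0.1, 17.29, 0.01, 0.0, 0.0]
```

View pics/t4c.png

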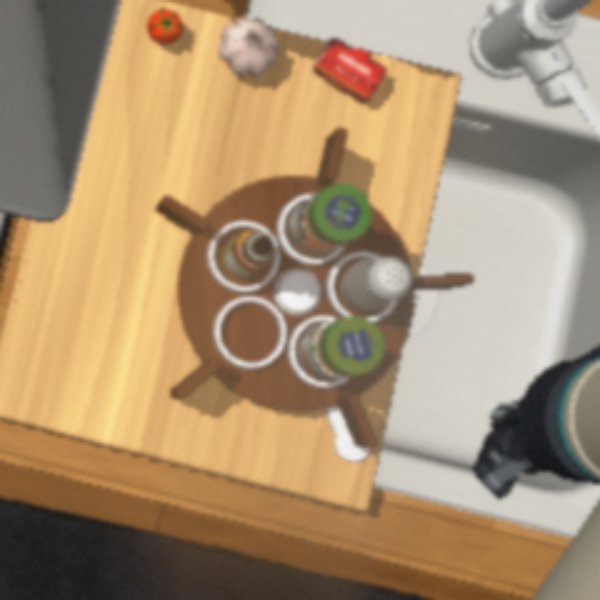

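The salt collar is at crop (362,287), with its lug pointing right to (472,280). The jar_b lug to push next ends at (368,442), and the finger is clear to its right.

```bash
cat >> h.py <<'E'
def fit(cols,s=2.5,o=(330,150)):
    "collars in salt, then counter-clockwise order (crop px) -> centre, disc angle"
    d=cam('top'); P=np.array([ray(d,o[0]+(u+.5)/s-.5,o[1]+(v+.5)/s-.5,50)[:2] for u,v in cols])
    c=P.mean(0); a=np.degrees(np.arctan2(*(P-c).T[::-1]))-72*np.arange(5); print(c,np.round((a+360)%360-360,1))
E
python3 -c "
from h import *
fit([(362,287),(314,229),(244,256),(250,332),(325,352)])"
```

```text
[ 550.32130107 -239.01536634] [-86.9 -87.7 -87.6 -87.2 -87. ]
```

Emit:
{"op": "send_rows", "data": {
  "rows": [
    [[0.1,0,4.3,0,0,0],[0.2,0,8.6,0,0,0],[0.4,0,13,0,0,0],[0.5,0,17.3,0,0,0],[0.5,0,17.3,0,0,0]]
  ]
}}

```text
clock: 7.6
eef_pos: [445.6, -330.1, 125.4]
tool_rot: [-3.137, 0.002, 0.728]
force: [-0.9, 0.8, 0.3]
width: -0.3
gripper_force: 0.0
```

```bash
python3 -c "
from h import *
vrows([-138-4*i for i in range(1,11)])"
```

```text
[ 445.6 -330.1  125.4] [-0.9  0.8  0.3] [ 0.35  0.79  0.37  1.93 -0.54  0.53  0.25] 7.6
[0.62, -0.6, -0.46, -0.0, 0.0, 0.07]
[0.71, -1.53, -0.45, -0.0, 0.0, 0.13]
[0.87, -2.44, -0.45, -0.0, 0.0, 0.2]
[1.09, -3.34, -0.45, -0.0, 0.0, 0.27]
[1.37, -4.23, -0.44, -0.0, 0.0, 0.34]
[1.72, -5.09, -0.44, -0.0, 0.0, 0.41]
[2.12, -5.93, -0.44, -0.0, 0.0, 0.48]
[2.58, -6.73, -0.43, -0.0, 0.0, 0.55]
[3.09, -7.51, -0.43, -0.0, 0.0, 0.62]
[3.66, -8.24, -0.43, -0.0, 0.0, 0.69]
```

Emit:
{"op": "send_rows", "data": {
  "rows": [
    [[0.6,-0.6,-0.2,0,0,0.07],[0.7,-1.5,-0.2,0,0,0.13],[0.9,-2.4,-0.2,0,0,0.2],[1.1,-3.3,-0.2,0,0,0.27],[1.4,-4.2,-0.2,0,0,0.34],[1.7,-5.1,-0.2,0,0,0.41],[2.1,-5.9,-0.2,0,0,0.48],[2.6,-6.7,-0.2,0,0,0.55],[3.1,-7.5,-0.2,0,0,0.62],[3.7,-8.2,-0.2,0,0,0.69]]
  ]
}}

```text
clock: 8.6
eef_pos: [421.9, -247.7, 134.0]
tool_rot: [3.134, -0.007, 0.035]
force: [-1.5, -0.7, -0.4]
width: 0.4
gripper_force: 0.6
```

```bash
python3 -c "
from h import *
vrows([-178-4*i for i in range(1,11)])"
```

```text
[ 421.9 -247.7  134. ] [-1.5 -0.7 -0.4] [ 0.13  0.75  0.52  2.11 -0.82  0.47 -0.25] 8.6
[-0.34, -1.29, 0.39, 0.01, -0.01, 0.07]
[-0.24, -2.21, 0.38, 0.01, -0.01, 0.14]
[-0.08, -3.12, 0.38, 0.01, -0.01, 0.21]
[0.14, -4.02, 0.37, 0.01, -0.01, 0.28]
[0.43, -4.91, 0.37, 0.01, -0.01, 0.35]
[0.78, -5.77, 0.37, 0.01, -0.01, 0.42]
[1.19, -6.6, 0.36, 0.01, -0.01, 0.49]
[1.65, -7.41, 0.36, 0.01, -0.01, 0.56]
[2.17, -8.18, 0.36, 0.0, -0.01, 0.63]
[2.74, -8.91, 0.36, 0.0, -0.01, 0.7]
```

Emit:
{"op": "send_rows", "data": {
  "rows": [
    [[-0.3,-1.2,0.3,0,0,0.07],[-0.2,-2.1,0.3,0,0,0.14],[-0.1,-3.1,0.3,0,0,0.21],[0.1,-4.0,0.3,0,0,0.28],[0.4,-4.9,0.3,0,0,0.35],[0.8,-5.8,0.3,0,0,0.42],[1.2,-6.6,0.3,0,0,0.49],[1.7,-7.4,0.3,0,0,0.56],[2.2,-8.2,0.3,0,0,0.63],[2.7,-8.9,0.3,0,0,0.7]]
  ]
}}

```text
clock: 9.6
eef_pos: [446.2, -157.0, 130.5]
tool_rot: [-3.141, -0.01, -0.664]
force: [-0.2, -1.5, -0.4]
width: -0.2
gripper_force: 0.6
```

```bash
python3 -c "
from h import *
vrows([-219,-221,-222.5,-224])
d=cam('top')
a=d['pixels'][150:390,330:570,::-1]; cv2.imwrite('pics/t5c.png',cv2.resize(a,None,fx=2.5,fy=2.5))"
```

```text
[ 446.2 -157.   130.5] [-0.2 -1.5 -0.4] [-0.15  0.8   0.67  2.16 -1.03  0.54 -0.92] 9.6
[0.04, -0.17, 0.05, -0.0, -0.01, 0.02]
[0.06, -0.64, 0.05, -0.0, -0.01, 0.05]
[0.08, -0.99, 0.05, -0.0, -0.01, 0.08]
[0.11, -1.33, 0.05, -0.0, -0.01, 0.1]
```

View pics/t5c.png

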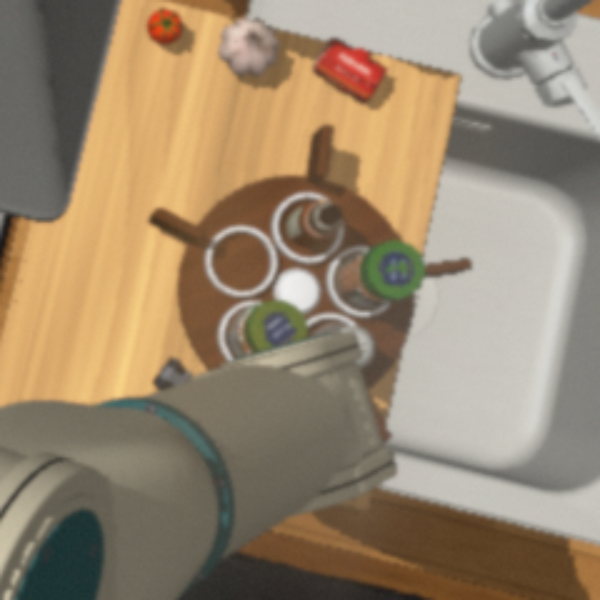

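The jar collar next to the salt is at (362,281), so the disc is at about −156°. About 5° remains.

Emit:
{"op": "send_rows", "data": {
  "rows": [
    [[0.05,-0.4,0,0,0,0.03],[0.1,-0.9,0,0,0,0.07],[0.1,-1.3,0,0,0,0.1],[0.1,-1.3,0,0,0,0.1]]
  ]
}}

```text
clock: 10.05
eef_pos: [454.8, -146.9, 129.7]
tool_rot: [-3.14, -0.008, -0.759]
force: [-0.2, 0.4, -0.0]
width: 0.3
gripper_force: 0.0
```

```bash
python3 -c "
from h import *
vrows([(-222,136,57),(-219,140,100),(-217,142,160),(-217,142,230),(-217,200,250)])"
```

```text
[ 454.8 -146.9  129.7] [-0.2  0.4 -0. ] [-0.19  0.81  0.69  2.15 -1.04  0.56 -1.04] 10.05
[-0.24, 0.45, -0.03, -0.0, -0.01, -0.03]
[-0.57, 1.19, -4.33, -0.0, -0.01, -0.08]
[-0.67, 1.69, -10.34, -0.0, -0.01, -0.11]
[-0.61, 1.68, -17.34, -0.0, -0.01, -0.11]
[-6.36, 2.34, -19.38, -0.0, -0.01, -0.11]
```

Now I'll retreat upward, then swing away to the right, back along the safe front transit.

Emit:
{"op": "send_rows", "data": {
  "rows": [
    [[-0.2,0.5,0,0,0,-0.02],[-0.5,1.2,-4.3,0,0,-0.07],[-0.6,1.7,-8.5,0,0,-0.1],[-0.6,1.7,-13,0,0,-0.1],[-0.6,1.7,-17.3,0,0,-0.1]]
  ]
}}

```text
clock: 10.55
eef_pos: [436.3, -155.0, 304.0]
tool_rot: [3.141, -0.006, -0.661]
force: [2.5, 0.4, -0.0]
width: -0.0
gripper_force: 0.0
```

Emit:
{"op": "send_rows", "data": {
  "rows": [
    [[0.1,2,0,0,0,-0.14],[0.1,3.9,0,0,0,-0.28],[1.2,6.1,0,0,0,-0.42],[2.3,8.4,0,0,0,-0.56],[4,10,0,0,0,-0.7],[6,11.9,0,0,0,-0.84],[8.5,13,0,0,0,-0.98],[11,14,0,0,0,-1.12],[11,14,0,0,0,-1.26],[11,14,0,0,0,-1.36]]
  ]
}}

```text
clock: 11.55
eef_pos: [437.3, -333.9, 303.1]
tool_rot: [3.134, 0.0, 0.704]
force: [-0.4, 0.8, 0.2]
width: 0.1
gripper_force: 0.0
```

```bash
python3 -c "
from h import *
vrows([])
d=cam('top')
a=d['pixels'][190:340,370:530,::-1]; cv2.imwrite('pics/t6c.png',cv2.resize(a,None,fx=4,fy=4,interpolation=cv2.INTER_CUBIC))"
```

```text
[ 437.3 -333.9  303.1] [-0.4  0.8  0.2] [ 0.23  0.54  0.56  1.82 -0.36  0.88  0.09] 11.55
```

View pics/t6c.png

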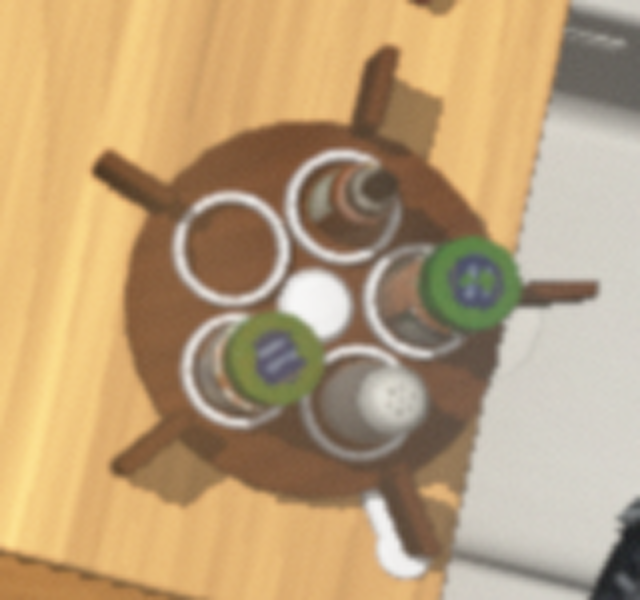

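The salt collar is at (359,403), with its lug running out to (428,553) over the tongue at (400,556). The hand is clear. I'll check the angle.

```bash
python3 -c "
from h import *
fit([(359,403),(422,300),(344,206),(231,248),(238,370)],4,(370,190))
d=cam('top')
for a in(-157,-161,-165):
  u,v=proj(d,[*(C+135*np.array([np.cos(np.radians(a)),np.sin(np.radians(a))])),26]); print(a,(u-370)*4,(v-190)*4)"
```

```text
[ 550.7493892  -239.08514648] [-159.8 -159.7 -160.4 -160.2 -160.3]
-157 418.03761489233875 542.7532198998294
-161 401.5391104239552 549.424548855473
-165 384.56780370251454 554.9030783334379
```

The disc is at −160.1° and the tongue at −161°, so it is well inside the tolerance.

```bash
python3 -c "
from h import *
print(ctrl.finish_job())"
```

```text
the job is handed in; nothing more can be done
None
```

The carousel is turned so the salt shaker stands about 1° off the tongue line, measured from the top camera; the hand is clear and the job is handed in, though the judge gave no verdict.

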